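# Find the fullest tin in the bench tray and hold it up

## Robot

A 6-joint arm with a two-finger parallel gripper is mounted at the origin on the work surface. World frame = base frame: x ahead of the robot, y to its left, z up, the work surface at z = 0. Lengths are in m, angles in rad, forces in N, time in s.
With the tool pointing down it reaches from about 0.375 to 0.9 m from the base axis. Payload 3.1 kg.
Tool frame: the origin (TCP) lies at the centre of the arm's flange, where the gripper is bolted on; the fingertips stand robot.tip_extent ahead of it and the grasp point (between the pads) lies 164 mm ahead of it (robot.tip_extent is the distance from the TCP to the fingertips, in m); z points along the fingers, y is the line along which they close (so a half turn about z gives the same grasp; the last joint's range is limited). The gripper opens to 87 mm and grips with 3 to 60 N. Pads are 19 mm wide; open, the fingers measure 117 mm over their backs; the gripper's body (75 mm by 190 mm) begins 51 mm behind the grasp point.
Start: joints at [0.963, 0.527, 1.433, -0, 1.181, -0.178], TCP at [0.26, 0.568, 0.405] pointing down, gripper open.
Joint ranges: [-3.08, 3.08], [-0.75, 2.2], [0.22, 2.44], [-1.43, 4.57], [0, 2.65], [-2.85, 2.85]. Speed limits (rad/s): [2.79, 2.79, 3.14, 3.14, 3.14, 3.14].

## Interface

Orientations are given as a unit quaternion [x, y, z, w].
In Python, from rig import get_obs, camera, hand_in, cut_out, robot gives the robot as it stands.
- The arm moves only by the tool step_arm, never from a script. Its argument "rows" is a list of rows, each a list of 6 numbers: the shift along the world's x, y, z in m, then the turn, a rotation vector about the world's x, y, z in degrees. A call has 1 to 12 rows; each row shifts and turns the commanded pose from where the row before left it; what a row does not reach is not made up. A row lasts 1/8 s, in which the tool goes at most 62.5 mm and 10.7 degrees, less where a joint would pass 70% of its speed; a pose out of reach is approached as far as the arm can. A call is refused whole if a number of a shift passes 0.0625 or a number of a turn 10.7, either way. A call with a gripper value outside its range is refused whole. "jaw" is the finger opening in m, from 0 to 0.087, set as the call begins (left out, the last holds). The fingers move at their own pace and stop on an object; "squeeze" is the grip in N (left out, the last holds). Time passes only in rows, so rows that do not move let the fingers close. It gives the time, the measured TCP pose, the force, the opening and the grip force at its end, in the units of the state.
- get_obs(): the state, without advancing time (a new reading comes with each control period).
- camera(name): name is "scene" or "top"; returns a dict with "pixels" (480x640x3 uint8, blue, green, red), "depth" (480x640 float32, m along the optical axis (not along the pixel's ray), 0 where there is no reading), "fov_y" (degrees; the focal length in pixels is half the picture's height over the tangent of half this angle, whatever the lens; pixels are square), "cx", "cy" (the principal point, pixels), "extrinsics" (4x4, takes a point from camera to world coordinates). Camera axes: x right, y up, looking along -z (the intrinsics and any distortion apply to the point x, -y, -z); pixel columns grow to the right and rows downward; lengths in m; the calibration is good to about 2 mm. A picture is of the moment at which its call begins.
- hand_in(): hands the job in; it is judged then, once.
Trained networks look in the newest picture that a camera, given by its name, has taken for a name from the list of things; names that differ only in an ending like _2 or _b are one class to them, and where a whole thing is asked for, a point or a joint stands for the part that bears it (a point fixed in the world has none). Each returns a list of dicts, best first, with "confidence" (0 to 1); they miss things now and then, are a little off and sometimes report something else, mostly with a low value. They report only what shows in the picture. A call takes as long as a camera call.
- cut_out(label, camera): "region" (480x640 bool, what is visible of it) and "extent" ([centre column, centre row, width, height] in pixels, round what is visible of it).
The state is a dict: "time": time; "q": joint angles; "joint_velocities": joint speeds; "joint_torque": joint torques, N m; "position": TCP position; "tool_rot": TCP orientation; "ft_force": force on the tool from outside, world axes, zero at the start; "moment": the same for the moment, N m; "grip_width": finger opening in m; "grip_force": force on a finger pad.
Only numpy, scipy, OpenCV 4.12 (cv2) and the standard library are available. Lean on these libraries where they do the work, as an engineer would, in place of code of your own. Each camera call takes 0.05 s, during which the arm holds its last target. There are 200 camera calls.

## Task

Pull the metal tray all the way out from under the raised chipboard shelf. Of the three identical closed tins standing in it, find the heaviest by lifting and comparing them, leave the two lighter ones standing upright in the pulled-out tray, and hold the heaviest up. Finish while still gripping it, upright and still, with its underside at least 15 cm above the bench: do not put it down or let go; leave the jar, bucket lid and level where they are.

Things in the scene. Friction and masses are not known exactly. Their poses are not given: they have to be found in the camera images.
- riser: Fixed raised chipboard shelf on the bench. Board 460 mm wide (its y), 220 deep (its x), underside 115 and top 133 above the bench, on two 18 thick side legs at y = +-214. Origin on the bench under the middle of the board's front edge; x points horizontally to its back, away from the robot; z up. Place and yaw vary.
- tray (a joint): Slide of the steel tray under the shelf, in m: 0 fully in, 0.13 fully out (end stop); grows as the tray moves along the riser's -x. Starts between 0 and 0.02; needs about 2 to 3 N; stays where left. With the tray in, the board covers the tins from above with 24 mm of air over them; fully out they are clear of it.
- tray_handle (a point): Middle of the tray's handle bar: a round steel bar, 10 diameter, 100 long along the riser's y, 60 above the bench, 50 in front of the tray's front wall, held by two sloping arms at its ends. Moves with the tray.
- tray_floor (a point): Point on the top face of the tray's floor, 95 mm behind the handle bar, halfway across; axes parallel to the riser's. Moves with the tray. Tray 386 wide (y), 178 deep (x), floor top 16 above the bench, walls 3 thick with rims 40 above the bench; its front wall is 50 behind the handle bar.
- tin_a: One of three identical closed metal tins: upright cylinder, 56 mm diameter (lid rim 58), 75 high, rigid, 0.15 to 0.85 kg; one is the heaviest by 0.15 kg or more. Origin at the centre of its underside, z up. They stand on the tray floor in a row along the riser's y, about 115 apart; which of them is the heaviest, and where it stands, is not known. They ride with the tray by friction: pull smoothly.
- tin_b: Another of the three tins; same shape, size and origin as tin_a.
- tin_c: Another of the three tins; same shape, size and origin as tin_a.
- spice_jar: Clear glass jar of nails with a metal cap, 50 diameter, 96 high, standing on the bench to the right of the tray; origin at the centre of its underside. Leave alone.
- bucket_lid: Round blue plastic bucket lid lying on the bench to the left, 230 diameter, 14 high; origin at the centre of its underside. Leave alone.
- level: Aluminium spirit level standing on top of the raised shelf, 360 long (y), 30 thick (x), 45 high; origin at the centre of its underside. Leave alone.

How it is judged:
By the outcome, as a careful person would: the job done as asked, in the order asked, and still so for the second after the job is handed in, while the arm keeps its last pose, push and grip.
It also fails if it takes over 72 s, if anything falls off the work surface, if the arm or the gripper's body presses on something with over 40 N, if the wrist force passes 120 N, or if a joint passes its speed limit or range.

## Working session

There is one attempt and no reset: what is moved stays moved. The work goes in short steps, Python scripts to look and compute and a tool call to move; the robot and the scene stay as the last step left them, time stands still between calls to the robot, and variables do not carry over. Pictures are saved under pics/ and viewed, at most 10 in all, crops included, and the job is handed in when it is done.

Besides the shell and the picture viewer there is one more tool, called after "Request:" as name(argument=value, ...), one argument or row to a line, values as JSON. step_arm: Moves the arm, as the interface text tells. Its arguments: {"type":"object","properties":{"rows":{"type":"array"},"jaw":{"type":"number"},"squeeze":{"type":"number"}},"required":["rows"]}

```bash
mkdir -p pics; cat > h.py <<'E'
import numpy as np, cv2
from rig import get_obs, camera, hand_in, cut_out, robot
def pts(c):
    f=240/np.tan(np.radians(c["fov_y"])/2); d=c["depth"]
    v,u=np.mgrid[:480,:640]
    P=np.stack([(u-c["cx"])/f*d,-(v-c["cy"])/f*d,-d,np.ones_like(d)],-1)
    W=(P@np.array(c["extrinsics"]).T)[...,:3]; W[d==0]=np.nan
    return W
E
python3 - <<'E'
from h import *
o=get_obs(); print({k:np.round(v,3) for k,v in o.items()}, robot.tip_extent)
for n in("scene","top"):
    c=camera(n); cv2.imwrite(f"pics/{n}0.png",c["pixels"]); W=pts(c)
    print(n,np.round(c["extrinsics"],2).tolist(),[k for k in c])
    for l in("riser","tray","tray_handle","tin_a","spice_jar","bucket_lid","level"):
        for r in cut_out(l,n)[:4]:
            p=W[r["region"]]; p=p[~np.isnan(p[:,0])]
            if len(p): print(l,round(r["confidence"],2),np.round(r["extent"]),np.round(np.median(p,0),3),np.round(np.percentile(p,3,axis=0),3),np.round(np.percentile(p,97,axis=0),3))
E
```

```text
{'time': np.float64(0.0), 'q': array([ 0.962,  0.528,  1.434, -0.   ,  1.181, -0.178]), 'joint_velocities': array([ 0.   ,  0.001,  0.002,  0.   , -0.   ,  0.001]), 'joint_torque': array([-1.0000e-03, -4.4005e+01, -1.7659e+01,  6.3000e-02,  5.8000e-02,
       -0.0000e+00]), 'position': array([0.26 , 0.568, 0.404]), 'tool_rot': array([ 0.213,  0.977, -0.001, -0.   ]), 'ft_force': array([0.123, 0.711, 1.204]), 'moment': array([-0.014,  0.001, -0.012]), 'grip_force': np.float64(0.0), 'grip_width': np.float64(0.087)} 0.1822
scene [[0.65, 0.59, -0.49, -0.2], [-0.76, 0.5, -0.41, -0.57], [0.0, 0.64, 0.77, 1.36], [0.0, 0.0, 0.0, 1.0]] ['pixels', 'depth', 'fov_y', 'cx', 'cy', 'extrinsics']
riser 0.8 [412. 233. 184. 149.] [ 0.718 -0.087  0.132] [ 0.641 -0.28   0.013] [0.88  0.16  0.139]
tray 0.69 [389. 259.  22.  26.] [ 0.669 -0.074  0.065] [ 0.66  -0.091  0.018] [ 0.692 -0.044  0.098]
tray 0.66 [386. 263. 126.  89.] [ 0.671 -0.083  0.019] [ 0.593 -0.248  0.01 ] [0.731 0.132 0.063]
tray_handle 0.85 [385. 262. 126.  90.] [ 0.672 -0.079  0.019] [ 0.592 -0.247  0.011] [0.732 0.132 0.063]
tin_a 0.
[... 1153 characters left out ...]
_handle 0.71 [369. 226. 146.  43.] [ 0.659 -0.056  0.017] [ 0.593 -0.241  0.009] [0.688 0.127 0.063]
tin_a 0.74 [408. 212.  20.   8.] [ 0.667 -0.156  0.067] [ 0.66  -0.179  0.017] [ 0.681 -0.138  0.099]
tin_a 0.66 [325. 217.  19.  14.] [0.66  0.058 0.081] [0.653 0.034 0.014] [0.671 0.083 0.098]
tin_a 0.56 [369. 214.  23.  11.] [ 0.665 -0.057  0.07 ] [ 0.66  -0.079  0.021] [ 0.676 -0.037  0.096]
spice_jar 0.89 [488. 270.  33.  22.] [ 0.502 -0.342  0.093] [ 0.482 -0.372  0.01 ] [ 0.525 -0.327  0.101]
bucket_lid 0.95 [140. 251.  89.  83.] [0.593 0.555 0.008] [0.495 0.454 0.001] [0.694 0.655 0.016]
level 0.59 [377. 153. 146.  34.] [ 0.786 -0.066  0.176] [ 0.762 -0.238  0.139] [0.813 0.103 0.182]
```

View pics/scene0.png

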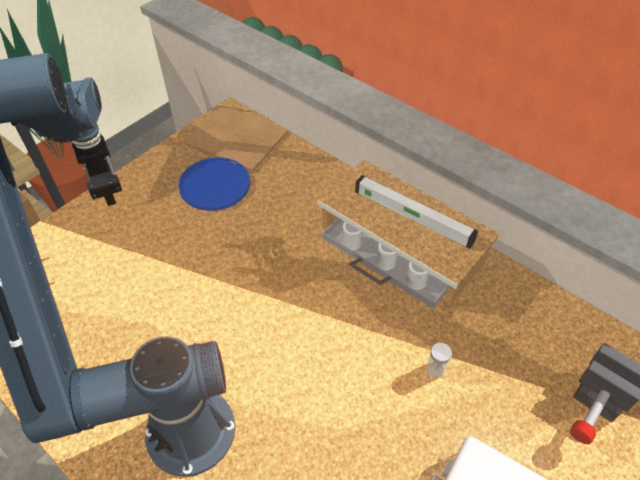

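View pics/top0.png

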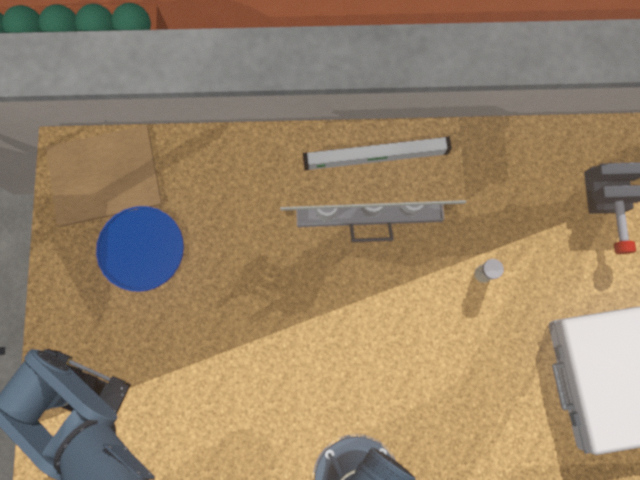

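```bash
python3 - <<'E'
from h import *
for n in("scene","top"):
    c=camera(n); W=pts(c)
    r=max([r for r in cut_out("tray",n)],key=lambda r:r["region"].sum())["region"]
    r=cv2.dilate(r.astype(np.uint8),np.ones((9,9)))>0
    p=W[r]; p=p[~np.isnan(p[:,0])]
    b=p[(p[:,2]>.05)&(p[:,2]<.075)&(p[:,0]<.63)]
    print(n,"handle",len(b),np.round(np.median(b,0),3),b.min(0).round(3),b.max(0).round(3))
    q=W[(W[...,2]>.126)&(W[...,2]<.14)&(W[...,0]>.6)&(abs(W[...,1]+.06)<.3)&(W[...,0]<.95)]
    rect=cv2.minAreaRect(q[:,:2].astype(np.float32)); print("board",rect,cv2.boxPoints(rect).round(3).tolist())
    # front edge fit
    yb=np.arange(-.25,.15,.02); fx=[np.percentile(q[abs(q[:,1]-y)<.01,0],2) for y in yb]
    print("edge",np.polyfit(yb,fx,1))
    if n=="scene":
        rl=cut_out("level",n)[0]["region"]; l=W[rl]; l=l[l[:,2]>.172]; print("level",cv2.minAreaRect(l[:,:2].astype(np.float32)))
    if len(b): print("handle line",np.polyfit(b[:,1],b[:,0],1))
E
```

```text
scene handle 172 [ 0.592 -0.06   0.063] [ 0.586 -0.113  0.051] [ 0.619 -0.004  0.071]
board ((0.776820719242096, -0.05513358116149902), (0.23258662223815918, 0.46375906467437744), 0.7513856291770935) [[0.6570000052452087, 0.17499999701976776], [0.6639999747276306, -0.289000004529953], [0.8960000276565552, -0.2849999964237213], [0.8899999856948853, 0.17800000309944153]]
edge [-0.01574496  0.66521778]
level ((0.7899933457374573, -0.06829406321048737), (0.03928852453827858, 0.3656953275203705), 5.239626407623291)
handle line [-0.01981576  0.59359589]
top handle 205 [ 0.593 -0.058  0.062] [ 0.587 -0.111  0.05 ] [ 0.624 -0.002  0.073]
board ((0.7765060663223267, -0.0552702397108078), (0.22549070417881012, 0.4611291289329529), 0.6552627086639404) [[0.6610000133514404, 0.17399999499320984], [0.6660000085830688, -0.28700000047683716], [0.8920000195503235, -0.2849999964237213], [0.8870000243186951, 0.1770000010728836]]
edge [-0.01297049  0.66748215]
handle line [-0.01741874  0.59432819]
```

Request:
step_arm(
  rows=[
    [0.025,-0.052,-0.005,0,0,2.1],
    [0.025,-0.052,-0.005,0,0,2.1],
    [0.025,-0.052,-0.005,0,0,2.1],
    [0.025,-0.052,-0.005,0,0,2.1],
    [0.025,-0.052,-0.005,0,0,2.1],
    [0.025,-0.052,-0.005,0,0,2.1],
    [0.025,-0.052,-0.005,0,0,2.1],
    [0.025,-0.052,-0.005,0,0,2.1],
    [0.025,-0.052,-0.005,0,0,2.1],
    [0.025,-0.052,-0.005,0,0,2.1],
    [0.025,-0.052,-0.005,0,0,2.1],
    [0.025,-0.052,-0.005,0,0,2.4],
  ],
  jaw=0,
)

```text
time: 2.55
position: [0.5611, -0.0578, 0.3447]
tool_rot: [-0.008, 1.0, 0.0, 0.0]
ft_force: [0.6, 0.7, -0.0]
grip_width: 0.0002
grip_force: 0.0
```

Request:
step_arm(
  rows=[
    [0,0,0,0,-5,0],
    [0,0,0,0,-5,0],
    [0,0,0,0,-5,0],
    [0,0,0,0,-5,0],
    [0,0,0,0,0,0],
  ],
)

```text
time: 3.18
position: [0.56, -0.0559, 0.3447]
tool_rot: [-0.007, 0.985, -0.001, 0.173]
ft_force: [-0.8, 0.1, -0.3]
grip_width: 0.0002
grip_force: 0.0
```

Request:
step_arm(
  rows=[
    [0,0,-0.025,0,0,0],
    [0,0,-0.025,0,0,0],
    [0,0,-0.025,0,0,0],
    [0,0,-0.025,0,0,0],
    [0,0,-0.02,0,0,0],
    [0,0,-0.012,0,0,0],
    [0,0,0,0,0,0],
  ],
)

```text
time: 4.05
position: [0.5604, -0.0558, 0.212]
tool_rot: [-0.008, 0.985, -0.001, 0.173]
ft_force: [0.5, 0.1, 0.1]
grip_width: 0.0002
grip_force: 0.0
```

Request:
step_arm(
  rows=[
    [-0.004,0,0,0,0,0],
    [-0.004,0,0,0,0,0],
    [-0.004,0,0,0,0,0],
    [-0.004,0,0,0,0,0],
    [-0.005,0,0,0,0,0],
    [-0.005,0,0,0,0,0],
    [-0.005,0,0,0,0,0],
  ],
)

```text
time: 4.92
position: [0.5292, -0.0561, 0.2129]
tool_rot: [-0.007, 0.985, -0.002, 0.174]
ft_force: [3.1, -1.0, 2.7]
grip_width: 0.0004
grip_force: 1.5
```

Request:
step_arm(
  rows=[
    [-0.006,0,0,0,0,0],
    [-0.007,0,0,0,0,0],
    [-0.008,0,0,0,0,0],
    [-0.008,0,0,0,0,0],
    [-0.008,0,0,0,0,0],
    [-0.008,-0.001,0,0,0,0],
    [-0.007,0,0,0,0,0],
    [-0.006,0,0,0,0,0],
    [-0.005,0,0,0,0,0],
    [-0.004,0,0,0,0,0],
    [-0.004,0,0,0,0,0],
    [-0.003,0,0,0,0,0],
  ],
)

```text
time: 6.42
position: [0.4626, -0.0554, 0.2194]
tool_rot: [-0.007, 0.986, -0.003, 0.167]
ft_force: [2.4, 0.4, -1.2]
grip_width: 0.0001
grip_force: 0.9
```

```bash
cat > m.py <<'E'
from h import *
def tray():
  for n in("scene","top"):
    c=camera(n); W=pts(c)
    rs=cut_out("tray",n)
    if rs:
        r=max(rs,key=lambda r:r["region"].sum())["region"]
        r=cv2.dilate(r.astype(np.uint8),np.ones((9,9)))>0
        p=W[r]; p=p[~np.isnan(p[:,0])]
        b=p[(p[:,2]>.052)&(p[:,2]<.072)]; x0=np.percentile(b[:,0],5); b=b[b[:,0]<x0+.012]
        print(n,"handle",len(b),np.round(np.median(b,0),3))
    for r in cut_out("tin_a",n)[:4]:
        p=W[r["region"]]; p=p[(p[:,2]>.083)]
        if len(p)>10: (m,rad)=cv2.minEnclosingCircle(p[:,:2].astype(np.float32)); print("tin",round(r["confidence"],2),np.round(r["extent"]),np.round(m,3),round(rad,3),np.median(p[:,2]).round(3),p[:,2].max().round(3))
  cv2.imwrite("pics/last.png",c["pixels"])
tray()
E
python3 m.py
```

```text
scene handle 19 [ 0.572 -0.159  0.061]
tin 0.78 [370. 271.  18.  25.] [ 0.597 -0.069] 0.031 0.092 0.101
tin 0.68 [400. 293.  25.  35.] [ 0.598 -0.169] 0.03 0.092 0.099
top handle 40 [ 0.571 -0.145  0.06 ]
tin 0.78 [412. 236.  28.  25.] [ 0.597 -0.166] 0.03 0.091 0.099
tin 0.62 [373. 238.  22.  25.] [ 0.597 -0.063] 0.029 0.091 0.104
```

Request:
step_arm(
  rows=[
    [0.015,0,0.001,0,4.8,0],
    [0.015,0,0.001,0,4.8,0],
    [0.015,0,0.001,0,4.8,0],
    [0.015,0,0.001,0,4.8,0],
    [0,0,0,0,0,0],
  ],
)

```text
time: 7.35
position: [0.5134, -0.0531, 0.2223]
tool_rot: [-0.009, 0.999, 0.009, 0.038]
ft_force: [-0.1, 0.8, -1.0]
grip_width: 0.0003
grip_force: 0.0
```

Request:
step_arm(
  rows=[
    [0.01,0,0.001,-1,4.3,0],
    [0,0,0,0,0,0],
    [-0.003,0,0,0,0,0],
    [-0.003,0,0,0,0,0],
    [-0.003,0,0,0,0,0],
    [-0.004,0,0,0,0,0],
    [-0.004,0,0,0,0,0],
    [-0.004,0,0,0,0,0],
    [-0.004,0,0,0,0,0],
    [-0.003,0,0,0,0,0],
    [-0.003,0,0,0,0,0],
    [-0.003,0,0,0,0,0],
  ],
)

```text
time: 8.85
position: [0.4884, -0.0532, 0.2234]
tool_rot: [-0.009, 1.0, 0.0, -0.0]
ft_force: [1.3, -1.0, -0.2]
grip_width: 0.0001
grip_force: 1.1
```

Request:
step_arm(
  rows=[
    [-0.003,0,0,0,0,0],
    [-0.003,0,0,0,0,0],
    [-0.002,0,0,0,0,0],
  ],
)

```text
time: 9.22
position: [0.4801, -0.0531, 0.2234]
tool_rot: [-0.009, 1.0, 0.0, -0.0]
ft_force: [2.7, -1.1, -0.6]
grip_width: 0.0002
grip_force: 1.0
```

Request:
step_arm(
  rows=[
    [-0.002,0,0,0,0,0],
    [-0.002,0,0,0,0,0],
    [-0.002,0,0,0,0,0],
  ],
)

```text
time: 9.6
position: [0.4771, -0.0532, 0.2237]
tool_rot: [-0.007, 1.0, -0.0, 0.005]
ft_force: [11.5, 5.1, -5.6]
grip_width: 0.0007
grip_force: 5.9
```

Request:
step_arm(
  rows=[
    [-0.002,0,0,0,0,0],
    [-0.001,0,0,0,0,0],
    [-0.001,0,0,0,0,0],
  ],
)

```text
time: 9.98
position: [0.4757, -0.0533, 0.2239]
tool_rot: [-0.007, 1.0, -0.001, 0.008]
ft_force: [17.9, 8.3, -8.6]
grip_width: 0.0004
grip_force: 8.6
```

Request:
step_arm(
  rows=[
    [0.008,0,0,0,0,0],
    [0.007,0,0,0,0,0],
    [0,0,0.05,0,0,0],
    [0,0,0.05,0,0,0],
    [0,0,0.03,0,0,0],
    [-0.03,0.05,0,0,0,0],
    [-0.03,0.06,0,0,0,0],
    [-0.02,0.06,0,0,0,0],
    [0,0.06,0,0,0,0],
    [0,0,0,0,0,0],
  ],
  jaw=0.087,
)

```text
time: 11.22
position: [0.4056, 0.1754, 0.3531]
tool_rot: [-0.012, 1.0, 0.0, -0.002]
ft_force: [-0.1, -0.6, -1.0]
grip_width: 0.0856
grip_force: 0.0
```

```bash
python3 m.py
```

```text
scene handle 157 [ 0.462 -0.063  0.064]
tin 0.95 [363. 284.  24.  30.] [ 0.557 -0.065] 0.033 0.092 0.1
tin 0.76 [325. 263.  23.  33.] [0.55  0.052] 0.032 0.092 0.102
tin 0.74 [392. 304.  26.  37.] [ 0.56  -0.169] 0.031 0.092 0.101
top handle 177 [ 0.463 -0.058  0.063]
tin 0.81 [329. 260.  24.  25.] [0.551 0.056] 0.029 0.091 0.1
tin 0.7 [413. 252.  26.  25.] [ 0.558 -0.167] 0.03 0.091 0.102
tin 0.59 [373. 254.  27.  29.] [ 0.559 -0.064] 0.029 0.091 0.101
```

View pics/last.png

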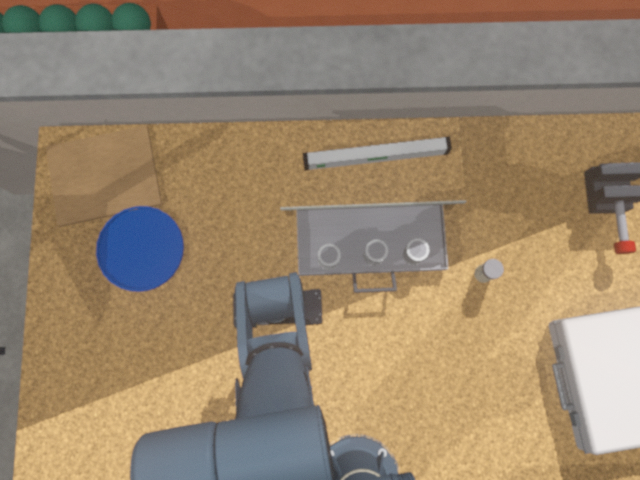

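Request:
step_arm(
  rows=[
    [0.029,-0.024,0,0,0,0],
    [0.029,-0.024,0,0,0,0],
    [0.029,-0.024,0,0,0,0],
    [0.029,-0.024,0,0,0,0],
    [0.029,-0.024,0,0,0,0],
    [0,0,-0.03,0,0,0],
    [0,0,-0.03,0,0,0],
    [0,0,-0.03,0,0,0],
    [0,0,-0.02,0,0,0],
    [0,0,-0.014,0,0,0],
    [0,0,0,0,0,0],
  ],
  jaw=0.082,
)

```text
time: 12.9
position: [0.5524, 0.0512, 0.2285]
tool_rot: [-0.008, 1.0, 0.001, -0.002]
ft_force: [-0.1, 0.2, 0.4]
grip_width: 0.0819
grip_force: 0.0
```

Request:
step_arm(
  rows=[
    [0,0,0,0,0,0],
    [0,0,0,0,0,0],
    [0,0,0,0,0,0],
    [0,0,0,0,0,0],
  ],
  jaw=0.04,
  squeeze=30,
)

```text
time: 13.4
position: [0.5528, 0.0527, 0.23]
tool_rot: [-0.008, 1.0, 0.001, 0.0]
ft_force: [0.7, 2.8, 3.6]
grip_width: 0.0556
grip_force: 30.0
```

Request:
step_arm(
  rows=[
    [0,0,0.01,0,0,0],
    [0,0,0.015,0,0,0],
    [0,0,0.015,0,0,0],
    [0,0,0.01,0,0,0],
    [0,0,0,0,0,0],
    [0,0,0,0,0,0],
    [0,0,0,0,0,0],
  ],
)

```text
time: 14.28
position: [0.5524, 0.0522, 0.2788]
tool_rot: [-0.009, 1.0, 0.0, -0.001]
ft_force: [0.1, 0.8, -7.9]
grip_width: 0.0549
grip_force: 30.0
```

```bash
cat > w.py <<'E'
from h import *
F=[];T=[]
for i in range(12):
    camera("top"); o=get_obs(); F.append(o["ft_force"]); T.append(o["joint_torque"])
F=np.array(F); print(F.mean(0).round(2),F.std(0).round(2),np.mean(T,0).round(2),o["position"].round(4),o["grip_width"],o["grip_force"],o["time"])
E
python3 w.py
```

```text
[ 0.23 -0.04 -7.83] [0.43 0.35 0.55] [ 0.000e+00 -4.578e+01 -1.297e+01 -3.000e-02  9.000e-02  0.000e+00] [0.5527 0.0521 0.2794] 0.05565889809485569 29.99871388077736 14.875
```

Request:
step_arm(
  rows=[
    [0,0,-0.015,0,0,0],
    [0,0,-0.015,0,0,0],
    [0,0,-0.01,0,0,0],
    [0,0,-0.006,0,0,0],
    [0,0,-0.003,0,0,0],
    [0,0,-0.001,0,0,0],
    [0,0,0,0,0,0],
  ],
)

```text
time: 15.75
position: [0.5527, 0.0521, 0.23]
tool_rot: [-0.009, 1.0, 0.0, -0.0]
ft_force: [-1.3, -0.1, -2.1]
grip_width: 0.0554
grip_force: 30.0
```

Request:
step_arm(
  rows=[
    [0,0,0,0,0,0],
    [0,0,0,0,0,0],
    [0,0,0,0,0,0],
    [0,0,0.04,0,0,0],
    [0,0,0.05,0,0,0],
    [0.003,-0.04,0,0,0,0],
    [0.003,-0.04,0,0,0,0],
    [0,-0.037,0,0,0,0],
    [0,0,-0.03,0,0,0],
    [0,0,-0.03,0,0,0],
    [0,0,-0.03,0,0,0],
    [0,0,0,0,0,0],
  ],
  jaw=0.082,
)

```text
time: 17.25
position: [0.5579, -0.0648, 0.2276]
tool_rot: [-0.009, 1.0, 0.001, -0.003]
ft_force: [-1.5, 0.0, 0.2]
grip_width: 0.0822
grip_force: 0.0
```

Request:
step_arm(
  rows=[
    [0,0,0,0,0,0],
    [0,0,0,0,0,0],
    [0,0,0,0,0,0],
    [0,0,0,0,0,0],
  ],
  jaw=0.04,
)

```text
time: 17.75
position: [0.559, -0.065, 0.2304]
tool_rot: [-0.009, 1.0, -0.0, 0.001]
ft_force: [-0.1, -0.6, 3.6]
grip_width: 0.0555
grip_force: 30.0
```

Request:
step_arm(
  rows=[
    [0,0,0.01,0,0,0],
    [0,0,0.015,0,0,0],
    [0,0,0.015,0,0,0],
    [0,0,0.01,0,0,0],
    [0,0,0,0,0,0],
    [0,0,0,0,0,0],
    [0,0,0,0,0,0],
  ],
)

```text
time: 18.62
position: [0.5584, -0.0648, 0.2788]
tool_rot: [-0.009, 1.0, 0.001, -0.001]
ft_force: [0.7, 1.6, -5.2]
grip_width: 0.0557
grip_force: 30.0
```

```bash
python3 w.py
```

```text
[ 0.06  0.1  -3.77] [0.44 0.47 0.36] [ 0.000e+00 -4.414e+01 -1.240e+01 -4.000e-02  7.000e-02  0.000e+00] [ 0.5587 -0.0649  0.2794] 0.05566686369066455 29.99973411206156 19.225
```

Middle tin ≈0.38 kg, left ≈0.80 kg. Now the right one.

Request:
step_arm(
  rows=[
    [0,0,-0.015,0,0,0],
    [0,0,-0.015,0,0,0],
    [0,0,-0.01,0,0,0],
    [0,0,-0.006,0,0,0],
    [0,0,-0.003,0,0,0],
    [0,0,-0.001,0,0,0],
    [0,0,0,0,0,0],
  ],
)

```text
time: 20.1
position: [0.5588, -0.0647, 0.2304]
tool_rot: [-0.009, 1.0, 0.0, 0.0]
ft_force: [-1.3, 1.2, 3.4]
grip_width: 0.0556
grip_force: 30.0
```

Request:
step_arm(
  rows=[
    [0,0,0,0,0,0],
    [0,0,0,0,0,0],
    [0,0,0,0,0,0],
    [0,0,0.04,0,0,0],
    [0,0,0.05,0,0,0],
    [0,-0.035,0,0,0,0],
    [0.001,-0.035,0,0,0,0],
    [0,-0.033,0,0,0,0],
    [0,0,-0.03,0,0,0],
    [0,0,-0.03,0,0,0],
    [0,0,-0.03,0,0,0],
    [0,0,0,0,0,0],
  ],
  jaw=0.08,
)

```text
time: 21.6
position: [0.5587, -0.1676, 0.2272]
tool_rot: [-0.009, 1.0, 0.002, -0.003]
ft_force: [0.3, -1.3, 0.3]
grip_width: 0.08
grip_force: 0.0
```

Request:
step_arm(
  rows=[
    [0,0,0,0,0,0],
    [0,0,0,0,0,0],
    [0,0,0,0,0,0],
    [0,0,0,0,0,0],
  ],
  jaw=0.04,
)

```text
time: 22.1
position: [0.56, -0.1681, 0.2305]
tool_rot: [-0.009, 1.0, -0.0, 0.001]
ft_force: [-0.4, -0.6, 4.3]
grip_width: 0.0552
grip_force: 30.0
```

Request:
step_arm(
  rows=[
    [0,0,0.01,0,0,0],
    [0,0,0.015,0,0,0],
    [0,0,0.015,0,0,0],
    [0,0,0.01,0,0,0],
    [0,0,0,0,0,0],
    [0,0,0,0,0,0],
    [0,0,0,0,0,0],
  ],
)

```text
time: 22.98
position: [0.5595, -0.1678, 0.2788]
tool_rot: [-0.009, 1.0, 0.001, -0.001]
ft_force: [-0.4, -0.0, -1.4]
grip_width: 0.0557
grip_force: 30.0
```

```bash
python3 w.py
```

```text
[ 0.12 -0.31 -1.69] [0.56 0.39 0.44] [  0.   -44.69 -12.69  -0.05   0.06   0.  ] [ 0.5597 -0.1679  0.2793] 0.05530043246006967 29.99972420744598 23.575
```

Request:
step_arm(
  rows=[
    [0,0,-0.015,0,0,0],
    [0,0,-0.015,0,0,0],
    [0,0,-0.01,0,0,0],
    [0,0,-0.006,0,0,0],
    [0,0,-0.003,0,0,0],
    [0,0,-0.001,0,0,0],
    [0,0,0,0,0,0],
  ],
)

```text
time: 24.45
position: [0.5598, -0.1677, 0.2305]
tool_rot: [-0.009, 1.0, 0.0, -0.0]
ft_force: [-1.7, 1.5, 5.2]
grip_width: 0.0555
grip_force: 30.0
```

Request:
step_arm(
  rows=[
    [0,0,0,0,0,0],
    [0,0,0,0,0,0],
    [0,0,0,0,0,0],
    [0,0,0.04,0,0,0],
    [0,0,0.06,0,0,0],
    [-0.002,0.05,0,0,0,0],
    [-0.002,0.05,0,0,0,0],
    [-0.002,0.05,0,0,0,0],
    [-0.001,0.04,0,0,0,0],
    [0,0.03,0,0,0,0],
    [0,0,0,0,0,0],
  ],
  jaw=0.08,
)

```text
time: 25.82
position: [0.5523, 0.054, 0.3292]
tool_rot: [-0.01, 1.0, 0.0, -0.001]
ft_force: [-0.1, 0.4, -0.6]
grip_width: 0.0799
grip_force: 0.0
```

Request:
step_arm(
  rows=[
    [0,0,-0.04,0,0,0],
    [0,0,-0.03,0,0,0],
    [0,0,-0.02,0,0,0],
    [0,0,-0.01,0,0,0],
    [0,0,0,0,0,0],
  ],
)

```text
time: 26.45
position: [0.5527, 0.0514, 0.2289]
tool_rot: [-0.008, 1.0, 0.0, -0.001]
ft_force: [-0.2, -0.3, -0.0]
grip_width: 0.0801
grip_force: 0.0
```

Request:
step_arm(
  rows=[
    [0,0,0,0,0,0],
    [0,0,0,0,0,0],
    [0,0,0,0,0,0],
    [0,0,0,0,0,0],
  ],
  jaw=0.04,
  squeeze=40,
)

```text
time: 26.95
position: [0.5528, 0.0522, 0.2299]
tool_rot: [-0.009, 1.0, 0.0, 0.0]
ft_force: [0.3, 0.4, 3.7]
grip_width: 0.0553
grip_force: 40.0
```

Request:
step_arm(
  rows=[
    [0,0,0.01,0,0,0],
    [0,0,0.02,0,0,0],
    [0,0,0.03,0,0,0],
    [0,0,0.03,0,0,0],
    [0,0,0.03,0,0,0],
    [0,0,0.03,0,0,0],
    [0,0,0.03,0,0,0],
    [0,0,0.01,0,0,0],
    [0,0,0.005,0,0,0],
    [0,0,0,0,0,0],
    [0,0,0,0,0,0],
    [0,0,0,0,0,0],
  ],
)

```text
time: 28.45
position: [0.5525, 0.0521, 0.4234]
tool_rot: [-0.009, 1.0, 0.001, -0.001]
ft_force: [-0.2, -0.7, -7.8]
grip_width: 0.0552
grip_force: 40.0
```

```bash
python3 w.py; python3 m.py; python3 - <<'E'
from h import *
a=camera("scene")["pixels"][160:400,220:500]
cv2.imwrite("pics/end.png",cv2.resize(a,None,fx=2.4,fy=2.4))
E
```

```text
[ 0.    0.02 -7.86] [0.41 0.43 0.31] [-0.000e+00 -4.229e+01 -1.958e+01 -4.000e-02  8.000e-02  0.000e+00] [0.5526 0.0521 0.4244] 0.05564818183673458 39.9993973178789 29.05
scene handle 152 [ 0.464 -0.062  0.064]
tin 0.92 [362. 284.  26.  36.] [ 0.56  -0.065] 0.031 0.092 0.1
tin 0.76 [325. 218.  19.  32.] [0.548 0.05 ] 0.027 0.26 0.292
tin 0.72 [392. 303.  24.  34.] [ 0.56  -0.168] 0.03 0.092 0.099Traceback (most recent call last):
  File "m.py", line 16, in <module>
    tray()
    ~~~~^^
  File "m.py", line 10, in tray
    b=p[(p[:,2]>.052)&(p[:,2]<.072)]; x0=np.percentile(b[:,0],5); b=b[b[:,0]<x0+.012]
                                         ~~~~~~~~~~~~~^^^^^^^^^^
    return _quantile_unchecked(
        a, q, axis, out, overwrite_input, method, keepdims, weights)
    return _ureduce(a,
                    func=_quantile_ureduce_func,
    ...<5 lines>...
                    overwrite_input=overwrite_input,
                    method=method)
    r = func(a, **kwargs)
    result = _quantile(arr,
                       quantiles=q,
    ...<2 lines>...
                       out=out,
                       weights=wgt)
    slices_having_nans = np.isnan(arr[-1, ...])
                                  ~~~^^^^^^^^^
IndexError: index -1 is out of bounds for axis 0 with size 0
```

View pics/end.png

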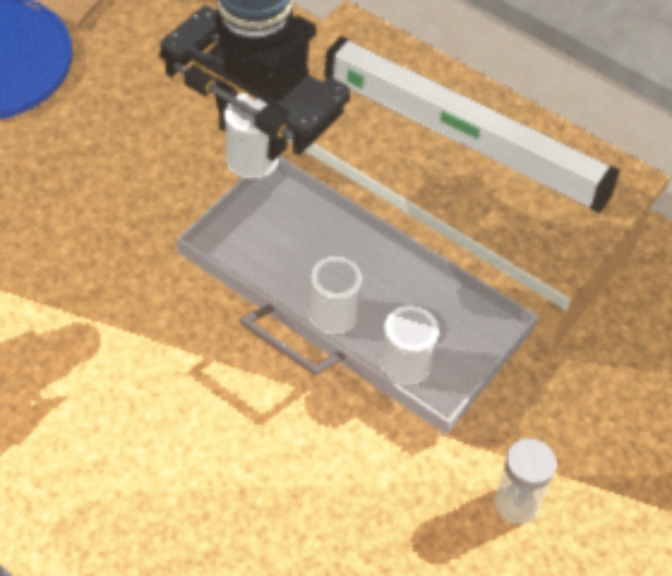

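The picture shows the heavy tin held upright, at crop pixel (250,140). The other two tins stand in the pulled-out tray at (335,295) and (410,345). The underside of the held tin is about 0.21 m above the bench.

```bash
python3 -c "
from rig import hand_in; print(hand_in())"
```

```text
the job is handed in; nothing more can be done
None
```

I pulled the tray out to its end stop and handed the job in with the arm holding the heaviest tin, the left one (about 0.80 kg, against 0.38 and 0.17 kg), upright about 21 cm above the bench; the two lighter tins are standing in the tray.

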